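# Line up the condiments by height

### The job

Stand the sauce cup, the black canister, the salt shaker and the spice jar upright on the plank in order of height, one centred on each cork disc: the shortest on the end disc next to the kitchen timer, rising to the tallest at the other end. Leave the kitchen timer where it stands.

Things in the scene. Friction and masses are not known exactly. Their poses are not given: they have to be found in the camera images.
- sauce_cup: small open grey sauce cup, 36 mm high, round: 66 mm across the rim, tapering to 50 mm at the foot; light (20 g). Origin: centre of the underside, z up
- black_tub: round black canister with a wooden lid, 70 mm high to the top of the lid's knob and 92 mm across; the lid is fixed to it. Too wide for most grippers: lift it by the wooden knob, 19 mm across, which stands in the middle from 52 to 70 mm above the underside. About 220 g. Origin: centre of the underside, z up
- salt_shaker: glass salt shaker with a rounded grey top, 90 mm high, round, 44 mm across up to 74 mm height, 34 mm above; its foot is slightly rounded, so it may lean 2 degrees. About 100 g. Origin: centre of the underside, z up
- oregano_jar: spice jar with a green label and dark cap, 105 mm high, round, 42 to 44 mm across all the way up. About 110 g. Origin: centre of the underside, z up
- plank: condiment plank: flat wooden board 110 x 400 mm, top 12 mm above the table, fixed. Carries the row of four cork discs. Origin: centre of the underside; its y axis runs along the row, x across it (away from the robot)
- kitchen_timer: round white wind-up kitchen timer with a red grip bar, 66 mm across, 42 mm high; it stands on the table behind one of the two end discs of the row, 115 mm behind the row's line and about 120 mm from that disc's centre (a tuna tin stands behind the other end). It marks the end where the shortest thing goes. Not to be moved. Origin: centre of the underside
- disc_0: cork disc fixed on the plank, the end disc at the +y end (left as the robot sees it): 80 mm across, its top 16 mm above the table; discs are 100 mm apart centre to centre. Origin: centre of its underside, 12 mm above the table
- disc_1: cork disc fixed on the plank, second from the +y end: 80 mm across, its top 16 mm above the table; discs are 100 mm apart centre to centre. Origin: centre of its underside, 12 mm above the table
- disc_2: cork disc fixed on the plank, third from the +y end: 80 mm across, its top 16 mm above the table; discs are 100 mm apart centre to centre. Origin: centre of its underside, 12 mm above the table
- disc_3: cork disc fixed on the plank, the end disc at the -y end (right): 80 mm across, its top 16 mm above the table; discs are 100 mm apart centre to centre. Origin: centre of its underside, 12 mm above the table
There are look-alikes about, which are no part of the job. Leave any blue or red look-alike of the oregano_jar alone.

How it is judged:
At the end, for the whole second after the job is handed in: The four things stand upright (within 0.12 rad), released and at rest on the cork discs, each centred within 15 mm of its disc's centre: counted from the end disc next to the kitchen timer, the sauce cup, black canister, salt shaker, spice jar (angle between each of sauce_cup, black_tub, salt_shaker, oregano_jar's own z axis and vertical below 0.12 rad and height (world z) of sauce_cup between 0.012 and 0.021 m and linear speed of each of sauce_cup, black_tub, salt_shaker, oregano_jar below 0.02 m/s and contact force between each of sauce_cup, black_tub, salt_shaker, oregano_jar and the fingers below 0.05 N and height (world z) of black_tub between 0.012 and 0.021 m and height (world z) of salt_shaker between 0.012 and 0.021 m and height (world z) of oregano_jar between 0.012 and 0.021 m and ((horizontal distance between kitchen_timer and disc_0 below 0.2 m and horizontal distance between sauce_cup and disc_0 below 0.015 m and horizontal distance between black_tub and disc_1 below 0.015 m and horizontal distance between salt_shaker and disc_2 below 0.015 m and horizontal distance between oregano_jar and disc_3 below 0.015 m) or (horizontal distance between kitchen_timer and disc_3 below 0.2 m and horizontal distance between sauce_cup and disc_3 below 0.015 m and horizontal distance between black_tub and disc_2 below 0.015 m and horizontal distance between salt_shaker and disc_1 below 0.015 m and horizontal distance between oregano_jar and disc_0 below 0.015 m))); the robot touches nothing.
It fails at once if the kitchen timer is moved by more than 15 mm (distance of kitchen_timer from where it was at the start of the episode above 0.015 m).
It also fails if it takes over 90 s, if anything falls off the work surface, if the arm or the gripper's body presses on something with over 40 N, if the wrist force passes 120 N, or if a joint passes its speed limit or range.

### The arm

A 6-joint arm with a two-finger parallel gripper is mounted at the origin on a cart in front of the work surface, level with it; the furniture and walls round the work are solid. World frame = base frame: x ahead of the robot, y to its left, z up, the work surface at z = 0. Lengths are in m, angles in rad, forces in N, time in s.
With the tool pointing down it reaches from about 0.35 to 1 m from the base axis. Payload 7.1 kg.
Tool frame: the origin (TCP) lies between the finger pads; the fingertips stand 22 mm ahead of it and the grasp point (between the pads) lies 3 mm ahead of it; z points along the fingers, y is the line along which they close (so a half turn about z gives the same grasp; the last joint's range is limited). The gripper opens to 85 mm and grips with 20 to 120 N. Pads are 22 mm wide; open, the fingers measure 114 mm over their backs; the gripper's body (76 mm by 85 mm) begins 54 mm behind the grasp point. The pads swing forward as they close: fully open they stand 13 mm farther back than shut.
Start: joints at [1.106, 0.423, 1.63, -0, 1.089, -0.019], TCP at [0.269, 0.564, 0.253] pointing down, gripper open.
Joint ranges: [-3, 3], [-0.9, 2.11], [0.09, 2.58], [-1.31, 4.45], [0.11, 2.69], [-2.54, 2.54]. Speed limits (rad/s): [2.39, 2.39, 3.01, 3.14, 3.14, 3.14].

### API

Orientations are given as a rotation vector (axis times angle).
In Python, from rig import manip gives the robot as it stands. The module is installed in compiled form; this text tells all that it offers. Calls block until the motion is done:
- manip.move_to(position, orientation): joint-space move of the TCP to a pose.
- manip.servo_line(position, orientation=None, rate=0.15): straight line of the TCP; orientation=None keeps the orientation; rate is the mean speed in m/s.
- manip.set_joints(angles): joint-space move.
- manip.command_gripper(opening, f_grip=None): finger opening in m; f_grip is the grip in N (None keeps the last); returns when the fingers have stopped.
- manip.hold(seconds).
- manip.solve_ik(position, orientation): joint angles nearest the present ones, or None.
- manip.camera(name): name is "scene" or "top"; returns a dict with "image" (480x640x3 uint8, red, green, blue), "fx", "fy", "cx", "cy" (pixels), "cam_to_world" (4x4, takes a point from camera to world coordinates). Camera axes: x right, y down, z forward; pixel columns grow to the right and rows downward; lengths in m; the calibration is good to about 2 mm. A picture is of the moment at which its call begins. There is no depth.
A pose or a line that the arm cannot do raises manip.IKError and nothing moves.
- manip.sign_off(): hands the job in; it is judged then, once.
Readings, each from a call of its own:
- manip.get_time(): time.
- manip.get_joint_positions(): joint angles.
- manip.get_joint_vel(): joint speeds.
- manip.get_tau(): joint torques, N m.
- manip.get_position(): TCP position.
- manip.get_ee_rot(): TCP orientation.
- manip.get_contact_force(): force on the tool from outside, world axes, zero at the start.
- manip.get_torque(): the same for the moment, N m.
- manip.get_width(): finger opening in m.
- manip.get_grip_force(): force on a finger pad.
Only numpy, scipy, OpenCV 4.12 (cv2) and the standard library are available. Lean on these libraries where they do the work, as an engineer would, in place of code of your own. Each camera call takes 0.05 s, during which the arm holds its last target. There are 200 camera calls.

## Working session

There is one attempt and no reset: what is moved stays moved. The work goes in short steps, each a Python script; the robot and the scene stay as the last script left them, time stands still between calls to the robot, and variables do not carry over. Pictures are saved under pics/ and viewed, at most 14 in all, crops included, and the job is handed in when it is done.

```bash
mkdir -p pics; python3 - <<'E'
from rig import manip
import cv2,numpy as np
for n in("scene","top"):
    c=manip.camera(n); cv2.imwrite(f"pics/{n}0.png",c["image"][:,:,::-1]); print(n,c["fx"],c["fy"],c["cx"],c["cy"]);print(np.round(c["cam_to_world"],4).tolist())
print(manip.get_time(),manip.get_ee_rot(),manip.get_width())
E
```

```text
scene 446.05983345947055 446.05983345947055 320.09189049256634 243.07199867861593
[[0.5085, -0.6594, 0.5537, 0.055], [-0.861, -0.384, 0.3335, -0.0942], [-0.0073, -0.6464, -0.763, 0.7501], [0.0, 0.0, 0.0, 1.0]]
top 484.0008559739182 484.0008559739182 313.25557209531746 241.85624821663893
[[-0.0359, -0.9756, 0.2166, 0.3296], [-0.9993, 0.0365, -0.0012, 0.197], [-0.0067, -0.2165, -0.9763, 1.0881], [0.0, 0.0, 0.0, 1.0]]
0.1 [-6.94425614e-01 -3.06354787e+00  2.16565808e-03] 0.08546378151597492
```

View pics/top0.png

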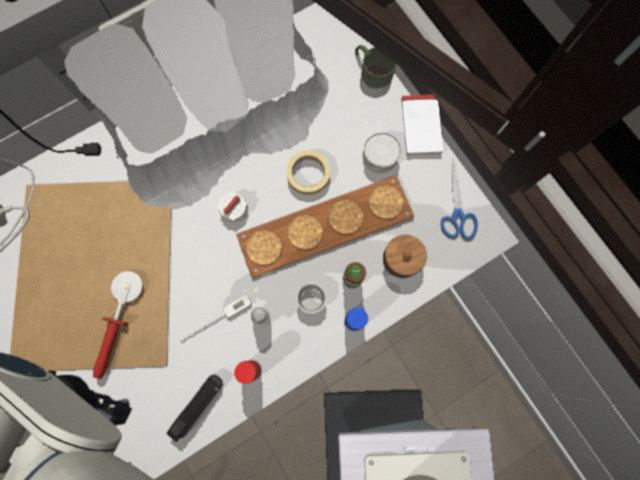

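View pics/scene0.png

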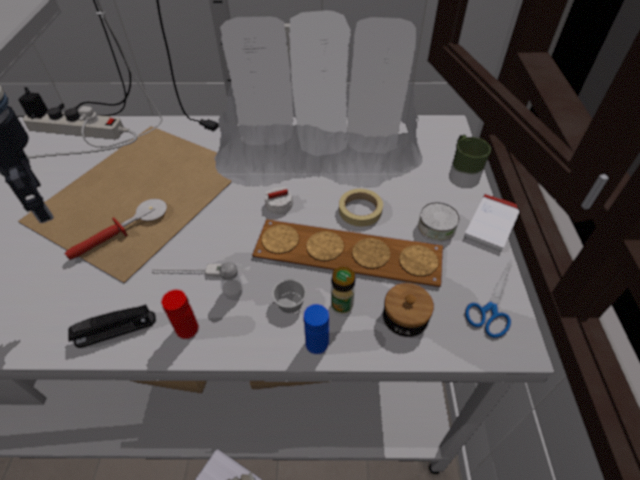

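The top view (image up = +x, left = +y) shows these things:
- The timer is at (232,206), behind the left end disc (264,247). The other discs are at about (305,232), (346,217) and (386,202), so disc_0 is the short end.
- Sauce cup: candidates are (311,298) and the larger round thing at (381,150), which looks like the tin behind the other end.
- Jar: candidates are the dark/green one at (355,274), blue at (357,319) and red at (247,372). The green one fits.
- Shaker is at (260,315) and canister at (405,256).

I'll confirm these in a crop.

```bash
cat > h.py <<'E'
from rig import manip
import cv2,numpy as np
def ray(c,u,v,z):
    T=c["cam_to_world"]; d=T[:3,:3]@np.array([(u-c["cx"])/c["fx"],(v-c["cy"])/c["fy"],1]); o=T[:3,3]
    return (o+d*(z-o[2])/d[2])
def pix(c,p):
    T=c["cam_to_world"]; q=T[:3,:3].T@(np.array(p)-T[:3,3]); return c["cx"]+c["fx"]*q[0]/q[2],c["cy"]+c["fy"]*q[1]/q[2]
E
python3 - <<'E'
from h import *
t=cv2.imread("pics/top0.png");s=cv2.imread("pics/scene0.png")
a=cv2.resize(t[180:340,230:430],None,fx=4,fy=4,interpolation=cv2.INTER_CUBIC)[:,:]
b=cv2.resize(s[180:370,200:480],None,fx=2.85,fy=2.85,interpolation=cv2.INTER_CUBIC)
cv2.imwrite("pics/c_top.png",cv2.resize(a,(750,600)));cv2.imwrite("pics/c_sc.png",cv2.resize(b,(798,541)))
c=manip.camera("top"); hsv=cv2.cvtColor(t,cv2.COLOR_BGR2HSV)
for u,v in[(264,247),(305,232),(346,217),(386,202),(278,250),(325,225),(405,256),(390,258),(355,274),(311,298),(260,315),(232,206)]: print((u,v),hsv[v,u],np.round(ray(c,u,v,.016),3))
E
```

```text
(264, 247) [ 16 122 218] [0.56  0.308 0.016]
(305, 232) [ 17 126 217] [0.591 0.214 0.016]
(346, 217) [ 17 120 198] [0.623 0.119 0.016]
(386, 202) [ 16 125 217] [0.655 0.024 0.016]
(278, 250) [ 17 123 206] [0.552 0.276 0.016]
(325, 225) [ 13 146 155] [0.606 0.167 0.016]
(405, 256) [ 14 127 114] [ 0.527 -0.01   0.016]
(390, 258) [ 15 125 167] [0.524 0.025 0.016]
(355, 274) [ 64  92 117] [0.491 0.105 0.016]
(311, 298) [ 19  13 161] [0.441 0.205 0.016]
(260, 315) [ 26  12 173] [0.407 0.319 0.016]
(232, 206) [  2 127 108] [0.659 0.38  0.016]
```

View pics/c_top.png

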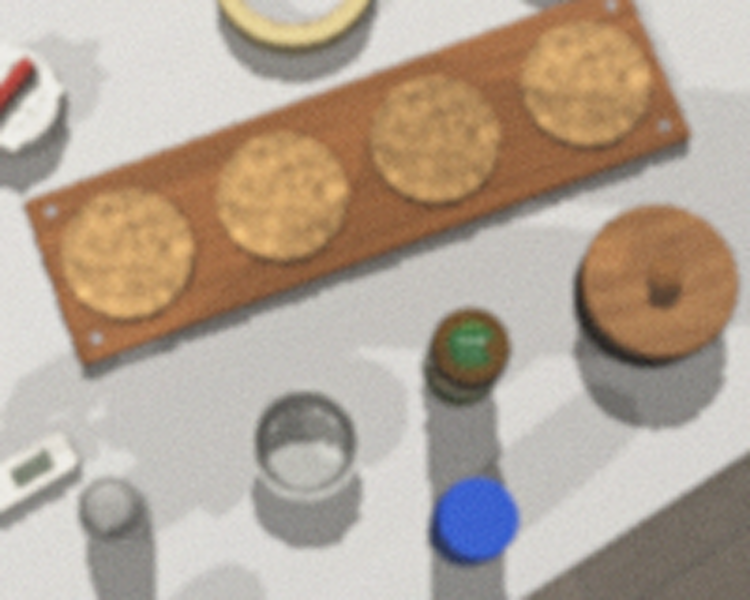

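View pics/c_sc.png

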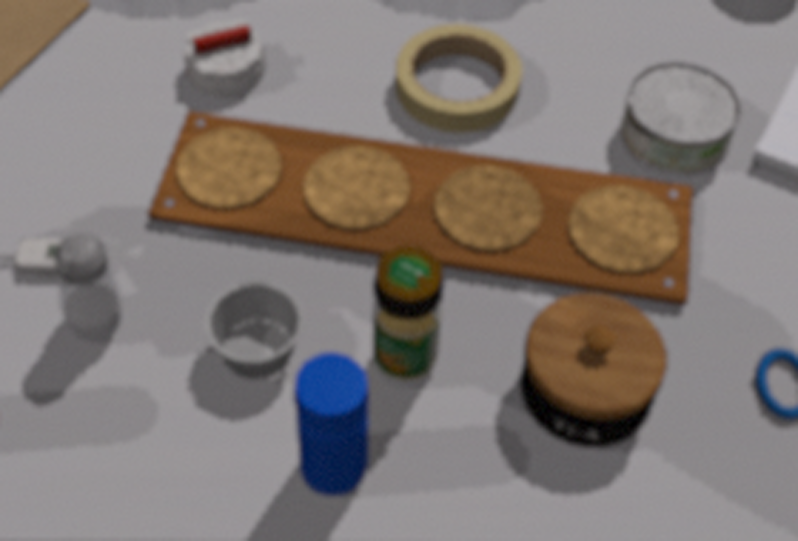

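The crops confirm the sauce cup (311,298), the green-labelled jar (355,272), the shaker (260,315), and the canister with its knob (406,254). The round thing at (381,150) is the tuna tin, and the blue and red jars are look-alikes. Next I measure them.

```bash
cat > meas.py <<'E'
from h import *
def blobs(img,lo,hi,box,amin=30,close=3):
    hsv=cv2.cvtColor(img,cv2.COLOR_BGR2HSV); hsv=cv2.GaussianBlur(hsv,(5,5),0); m=cv2.inRange(hsv,lo,hi)
    z=np.zeros_like(m); x0,y0,x1,y1=box; z[y0:y1,x0:x1]=m[y0:y1,x0:x1]
    z=cv2.morphologyEx(z,cv2.MORPH_OPEN,np.ones((3,3),np.uint8)); z=cv2.morphologyEx(z,cv2.MORPH_CLOSE,np.ones((close,close),np.uint8))
    cs=cv2.findContours(z,cv2.RETR_EXTERNAL,cv2.CHAIN_APPROX_NONE)[0]
    return [cv2.fitEllipse(c) for c in cs if cv2.contourArea(c)>amin]
def tri(ct,pt,cs,ps):
    A=[];b=[]
    for c,(u,v) in((ct,pt),(cs,ps)):
        T=c["cam_to_world"];d=T[:3,:3]@np.array([(u-c["cx"])/c["fx"],(v-c["cy"])/c["fy"],1]);d/=np.linalg.norm(d)
        P=np.eye(3)-np.outer(d,d);A.append(P);b.append(P@T[:3,3])
    return np.linalg.lstsq(np.vstack(A),np.hstack(b),rcond=None)[0]
E
python3 - <<'E'
from meas import *
ct=manip.camera("top");cs=manip.camera("scene")
t=ct["image"][:,:,::-1].copy();s=cs["image"][:,:,::-1].copy()
for n,im,c,box in(("top",t,ct,(230,170,420,280)),("scene",s,cs,(250,215,445,282))):
    for e in sorted(blobs(im,(12,60,178 if n=="top" else 150),(25,200,255),box,300)): print(n,"disc",np.round(e[0],1),np.round(e[1],1),np.round(ray(c,*e[0],.016),4))
for nm,lo,hi,box,z in(("lid",(8,80,90),(22,200,255),(375,225,440,290),.052),("cap",(10,60,30),(85,255,140),(340,255,372,282),.105),("timer",(0,100,60),(8,255,255),(215,190,250,222),.042)):
    for e in blobs(t,lo,hi,box,30,7): print(nm,np.round(e[0],1),np.round(e[1],1),np.round(ray(ct,*e[0],z),4))
P={"salttop":((259.9,315.2),(229.1,269.5)),"cuprim":((311.3,298.1),(289.5,294)),"cap":((355.3,272.5),(343.5,274.7)),"lid":((405.7,255.5),(409.1,305.3)),"knob":((406.8,253.3),(410.5,299.3))}
for k,(a,b) in P.items(): print(k,np.round(tri(ct,a,cs,b),4))
print("rays: salt.085",ray(ct,259.9,315.2,.085),ray(cs,229.1,269.5,.085),"cup",ray(ct,311.3,298.1,.036),ray(cs,289.5,294,.036),"knob",ray(ct,406.8,253.3,.07),ray(cs,410.5,299.3,.07))
g=[]
for im,b in((t,(240,280,330,335)),(s,(205,255,312,320))):
    g.append(cv2.resize(im[b[1]:b[3],b[0]:b[2]],None,fx=7,fy=7,interpolation=cv2.INTER_CUBIC)[:385,:749])
w=max(x.shape[1] for x in g); g=[cv2.copyMakeBorder(x,0,0,0,w-x.shape[1],0) for x in g]
cv2.imwrite("pics/z.png",cv2.resize(np.vstack(g),None,fx=.77,fy=.77))
E
```

```text
top disc [263.1 247.1] [32.  34.2] [0.5596 0.3097 0.016 ]
top disc [303.9 231.2] [29.8 34.2] [0.5932 0.2162 0.016 ]
top disc [344.7 217.1] [25.9 29.4] [0.6229 0.1216 0.016 ]
top disc [385.7 200. ] [29.7 30.9] [0.6604 0.0247 0.016 ]
lid [405.2 254.9] [39.3 40.5] [ 0.5231 -0.0033  0.052 ]
lid [379.  227.1] [ 4.9 13.2] [0.5875 0.0496 0.052 ]
cap [354.7 272.4] [18.8 20.7] [0.4805 0.1133 0.105 ]
timer [231.1 204.1] [ 3.8 20.5] [0.656  0.3777 0.042 ]
salttop [0.4011 0.3128 0.079 ]
cuprim [0.4381 0.2054 0.0296]
cap [0.4794 0.1128 0.1074]
lid [ 0.523  -0.0053  0.0413]
knob [ 0.5244 -0.0046  0.0591]
rays: salt.085 [0.40204122 0.31095047 0.085     ] [0.39673228 0.31038626 0.085     ] cup [0.4383085  0.20447968 0.036     ] [0.43377373 0.20366627 0.036     ] knob [ 0.52301439 -0.0034264   0.07      ] [ 0.51623063 -0.00520348  0.07      ]
```

View pics/z.png

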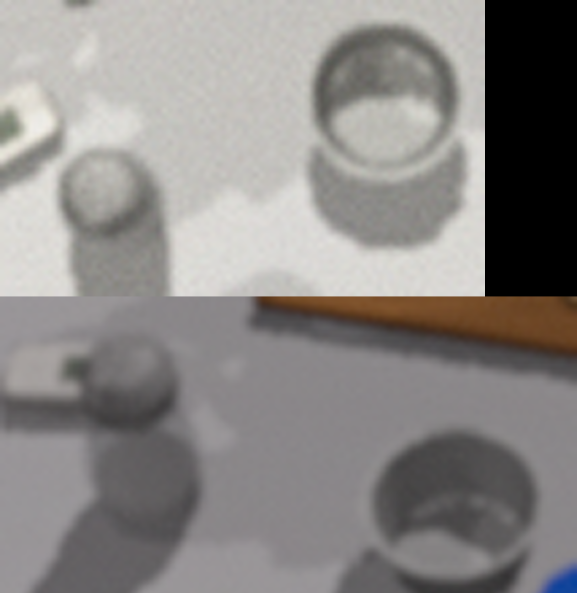

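The zoom puts the cup rim at top (311.5,298.9) / scene (289.4,293.8) and the shaker dome at top (259.5,315.6) / scene (229.3,270.4). I'll fit the row from both views, average the positions, check IK, and move the salt shaker first.

```bash
cat > plan.py <<'E'
from meas import *
from scipy.spatial.transform import Rotation as Ro
def rot(yaw):
    y=np.array([np.cos(yaw),np.sin(yaw),0]);z=np.array([0,0,-1.]);return Ro.from_matrix(np.c_[np.cross(y,z),y,z]).as_rotvec()
def pick_place(a,b,z,opening,yaw,f,w,dz=.018,up=.25):
    o=rot(yaw); a=np.array(a);b=np.array(b)
    manip.move_to([*a,up],o); manip.command_gripper(opening)
    manip.servo_line([*a,z+.02],rate=.25); manip.servo_line([*a,z],rate=.08)
    manip.command_gripper(0.0,f); g=manip.get_width(); print("width",g,"force",manip.get_grip_force())
    if abs(g-w)>.01: print("BAD GRASP"); return False
    manip.servo_line([*a,up],rate=.2); print("lifted",manip.get_width(),manip.get_contact_force())
    manip.move_to([*b,up],o); manip.servo_line([*b,z+.03+.016],rate=.2); manip.servo_line([*b,z+dz],rate=.04)
    print("down",manip.get_position(),manip.get_contact_force()); manip.command_gripper(opening); manip.hold(.2)
    manip.servo_line([*b,up],rate=.2); print("t",manip.get_time()); return True
E
python3 - <<'E'
from plan import *
import json
ct=manip.camera("top");cs=manip.camera("scene")
D={"salt":(.082,(259.5,315.6),(229.3,270.4)),"cup":(.036,(311.5,298.9),(289.4,293.8)),"oreg":(.105,(355,272.4),(343.5,274.7)),"tub":(.052,(405.4,255.2),(409.1,305.3))}
tp=[(263.9,247.5),(305.2,232.3),(346,216.8),(386.3,202.1)];sp=[(280.4,238.2),(324.9,245.6),(371.2,252.6),(418.6,260)]
for i in range(4): D[f"d{i}"]=(.016,tp[i],sp[i])
M={}
for k,(z,a,b) in D.items():
    p,q=ray(ct,*a,z)[:2],ray(cs,*b,z)[:2]; M[k]=((p+q)/2); print(k,np.round(p,4),np.round(q,4),np.round(tri(ct,a,cs,b),4))
d=np.array([M[f"d{i}"] for i in range(4)]); c=d.mean(0); u=np.linalg.svd(d-c)[2][0]; u*=np.sign(u[1])
for i in range(4): M[f"d{i}"]=c+u*(.15-.1*i)
print("fit resid mm",np.round((d-[M[f"d{i}"] for i in range(4)])*1e3,1).tolist())
M["yaw"]=float(np.arctan2(-u[0],u[1])); print(M["yaw"])
json.dump({k:np.array(v).tolist() for k,v in M.items()},open("m.json","w"))
for k,v in M.items():
    if k!="yaw":
        for z in(.03,.25): print(k,z,np.round(manip.solve_ik([*v,z],rot(M["yaw"])),2))
E
```

```text
salt [0.4015 0.3121] [0.3968 0.3106] [0.401  0.3137 0.0755]
cup [0.4366 0.2041] [0.4341 0.2041] [0.4363 0.2047 0.033 ]
oreg [0.4805 0.1126] [0.4805 0.114 ] [0.4799 0.1132 0.1065]
tub [ 0.5223 -0.0036] [ 0.5151 -0.0058] [ 0.524  -0.0051  0.0397]
d0 [0.5587 0.3079] [0.5562 0.3086] [0.5583 0.3089 0.0142]
d1 [0.5906 0.2133] [0.5869 0.2142] [0.5903 0.2145 0.0129]
d2 [0.6236 0.1185] [0.6195 0.1199] [0.6235 0.1196 0.0125]
d3 [0.6552 0.0238] [0.6513 0.0257] [0.655  0.0248 0.013 ]
fit resid mm [[0.4, -0.3], [-0.5, -0.1], [0.2, 0.1], [-0.1, 0.3]]
0.3267650906187366
salt 0.03 [ 0.64  0.63  1.99 -0.    0.52  0.31]
salt 0.25 [ 0.64  0.25  1.89 -0.    1.    0.31]
cup 0.03 [ 0.41  0.61  2.05 -0.    0.49  0.09]
cup 0.25 [ 0.41  0.22  1.94 -0.    0.98  0.09]
oreg 0.03 [ 0.21  0.62  2.02 -0.    0.5  -0.12]
oreg 0.25 [ 0.21  0.23  1.92 -0.    0.99 -0.12]
tub 0.03 [-0.03  0.64  1.96 -0.    0.54 -0.36]
tub 0.25 [-0.03  0.27  1.87 -0.    1.   -0.36]
d0 0.03 [ 0.49  0.74  1.69 -0.    0.71  0.16]
d0 0.25 [ 0.49  0.44  1.6  -0.    1.09  0.16]
d1 0.03 [ 0.33  0.73  1.72 -0.    0.69  0.  ]
d1 0.25 [ 0.33  0.43  1.63 -0.    1.08  0.  ]
d2 0.03 [ 0.17  0.74  1.7  -0.    0.7  -0.16]
d2 0.25 [ 0.17  0.44  1.61 -0.    1.09 -0.16]
d3 0.03 [ 0.02  0.76  1.65 -0.    0.73 -0.31]
d3 0.25 [ 0.02  0.47  1.56 -0.    1.11 -0.31]
```

```bash
python3 - <<'E'
from plan import *
import json
M=json.load(open("m.json")); y=M["yaw"]
if pick_place(M["salt"],M["d2"],.056,.064,y,40,.044):
    manip.move_to([*M["cup"],.25],rot(y))
c=manip.camera("top");cv2.imwrite("pics/t1.png",c["image"][:,:,::-1]);s=manip.camera("scene");cv2.imwrite("pics/s1.png",s["image"][:,:,::-1])
a=c["image"][130:330,200:440,::-1];b=s["image"][180:370,200:480,::-1]
cv2.imwrite("pics/ts1.png",np.hstack([cv2.resize(a,(400,333)),cv2.resize(b,(400,333))]))
E
```

```text
width 0.03774609142110068 force 39.2103564273566
lifted 0.03782342947126874 [ 0.26577433 -0.56361348 -0.77380692]
down [0.62138516 0.11915452 0.07397932] [ 1.35683982  0.95917743 -1.41486554]
t 9.0083
```

View pics/ts1.png

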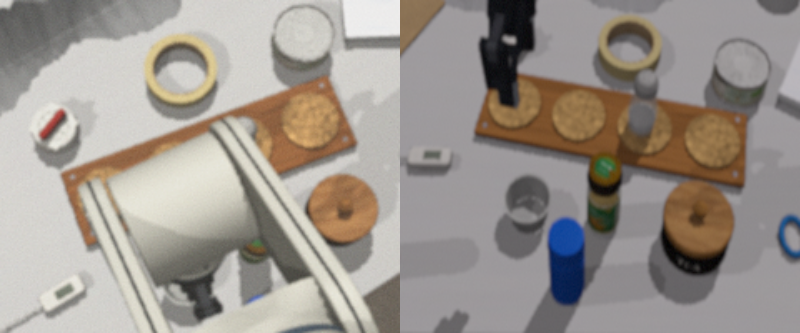

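The shaker stands on disc_2: right panel, foot at about (640,130), disc centre about (645,128). I'll move the jar and the cup next, then check with the arm clear.

```bash
python3 - <<'E'
from plan import *
import json
M=json.load(open("m.json")); y=M["yaw"]
ok=pick_place(M["oreg"],M["d3"],.068,.064,y,40,.043)
ok=ok and pick_place(M["cup"],M["d0"],.027,.085,y,20,.062)
manip.move_to([.269,.564,.253],rot(1.106))
c=manip.camera("top");s=manip.camera("scene");cv2.imwrite("pics/t2.png",c["image"][:,:,::-1]);cv2.imwrite("pics/s2.png",s["image"][:,:,::-1])
a=c["image"][170:290,230:430,::-1];b=s["image"][200:340,240:460,::-1]
cv2.imwrite("pics/ts2.png",np.vstack([cv2.resize(a,(500,300),interpolation=2),cv2.resize(b,(471,300),interpolation=2)[:, :].copy() if 0 else cv2.resize(b,(500,300),interpolation=2)]))
E
```

```text
width 0.043025868557312226 force 33.55043315794319
lifted 0.04287945883924563 [ 0.07850201 -0.8938967  -1.29941659]
down [0.65351523 0.02440481 0.08602191] [ 0.24508124  0.39867893 -0.78537409]
t 17.2333
width 0.06436745151562324 force 20.57075977907516
lifted 0.06424624221231058 [-0.1827573   0.70969389  0.16582951]
down [0.55721848 0.3086116  0.04501628] [-0.33598105 -0.61806306  0.05477669]
t 25.925
```

View pics/ts2.png

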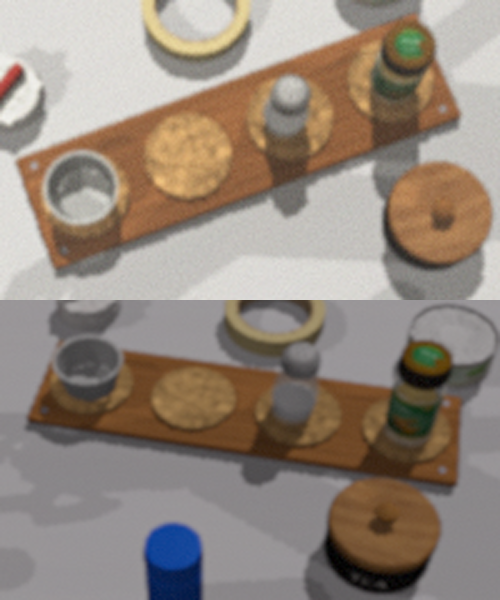

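The picture shows the cup, shaker and jar upright on their discs. In full top-image pixels, the cup rim is at (262.4,246), the dome at (346.4,208) and the cap at (393.2,188.4). Next I move the canister and then check the offsets.

```bash
python3 - <<'E'
from plan import *
import json
M=json.load(open("m.json")); y=M["yaw"]
pick_place([.5195,-.0045],M["d1"],.078,.05,y,50,.019)
manip.move_to([.269,.564,.253],rot(1.106))
ct=manip.camera("top");cs=manip.camera("scene");cv2.imwrite("pics/t3.png",ct["image"][:,:,::-1]);cv2.imwrite("pics/s3.png",cs["image"][:,:,::-1])
for k,z,a,b,d in(("salt",.098,(346.4,208),(372.4,228.9),"d2"),("oreg",.121,(393.2,188.4),(428.3,226.6),"d3"),("cup",.052,(262.4,246),(278.7,230.3),"d0")):
    p,q=ray(ct,*a,z)[:2],ray(cs,*b,z)[:2]; print(k,np.round((p-M[d])*1e3,1),np.round((q-M[d])*1e3,1))
a=ct["image"][170:290,230:430,::-1];b=cs["image"][200:320,240:460,::-1]
cv2.imwrite("pics/ts3.png",np.vstack([cv2.resize(a,(500,300),interpolation=2),cv2.resize(b,(500,273),interpolation=2)]))
E
```

```text
width 0.015618706877111104 force 48.76339820690191
lifted 0.015667775431823093 [-0.79533968 -0.22620578 -1.97291648]
down [0.58931994 0.21388265 0.09602261] [ 0.02147396 -0.43921574 -2.49716359]
t 36.7917
salt [-0.8  3.6] [-9.8  1.5]
oreg [-0.7 -0.1] [-2.8 -0.7]
cup [-2.6 -1.1] [-8.9 -4.3]
```

View pics/ts3.png

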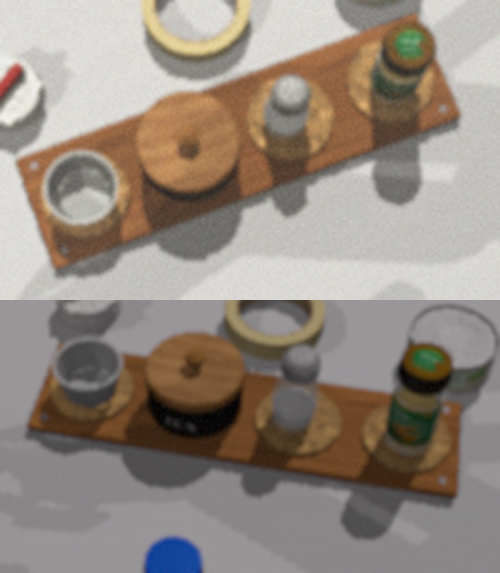

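All four now stand on their discs. The scene-view offsets for shaker and cup are larger than the top-view ones, so I'll check those in an enlarged crop with the disc centres and expected outlines projected.

```bash
python3 - <<'E'
from plan import *
import json
M=json.load(open("m.json"))
ct=manip.camera("top");cs=manip.camera("scene")
for n,c,s in(("cup",ct,0),("x",cs,1)):pass
p=ray(ct,305.2,227.2,.068)[:2]; print("tub lid top",np.round((p-M["d1"])*1e3,1))
g=[]
off={}
for c,bx in((ct,[(250,225,300,265),(328,195,378,235)]),(cs,[(255,215,305,255),(350,215,400,265-10)])):
    row=[]
    for (x0,y0,x1,y1) in bx:
        row.append(cv2.resize(c["image"][y0:y1,x0:x1,::-1],(375,300),interpolation=2))
    g.append(np.hstack(row))
cv2.imwrite("pics/z4.png",np.vstack(g))
for nm,d,rs in(("cup",0,((.016,.025),(.052,.033))),("salt",2,((.016,.022),(.106,.0)))):
  for cn,c,(x0,y0) in(("top",ct,((250,225),(328,195))[d>0]),("sc",cs,((255,215),(350,215))[d>0])):
    dd=ray(c,*( [(263.9,247.5),0,(346,216.8)][d] if cn=="top" else [(280.4,238.2),0,(371.2,252.6)][d]),.016)[:2]
    for z,r in rs+((.016,.04),):
        th=np.linspace(0,6.283,60); P=np.array([pix(c,[dd[0]+r*np.cos(t),dd[1]+r*np.sin(t),z]) for t in th]);P=(P-[x0,y0])*7.5
        print(nm,cn,"z",z,"r",r,"x",P[:,0].min().round(),P[:,0].max().round(),"y",P[:,1].min().round(),P[:,1].max().round())
E
```

```text
tub lid top [ 0.1 -1.7]
cup top z 0.016 r 0.025 x 22.0 187.0 y 88.0 250.0
cup top z 0.052 r 0.033 x -22.0 204.0 y 34.0 255.0
cup top z 0.016 r 0.04 x -28.0 237.0 y 40.0 299.0
cup sc z 0.016 r 0.025 x 104.0 277.0 y 110.0 240.0
cup sc z 0.052 r 0.033 x 64.0 298.0 y 6.0 179.0
cup sc z 0.016 r 0.04 x 53.0 328.0 y 73.0 281.0
salt top z 0.016 r 0.022 x 63.0 207.0 y 94.0 233.0
salt top z 0.106 r 0.0 x 154.0 154.0 y 78.0 78.0
salt top z 0.016 r 0.04 x 4.0 266.0 y 38.0 291.0
salt sc z 0.016 r 0.022 x 81.0 237.0 y 222.0 343.0
salt sc z 0.106 r 0.0 x 187.0 187.0 y 65.0 65.0
salt sc z 0.016 r 0.04 x 17.0 302.0 y 175.0 395.0
```

View pics/z4.png

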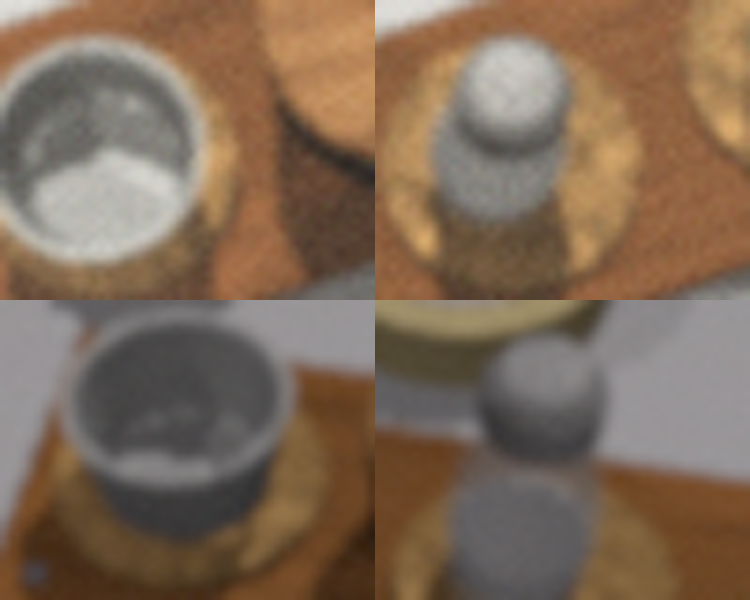

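The enlarged crop against the projected outlines puts the cup about 2–3 mm and the shaker about 4–5 mm off centre. The jar and canister measure about 1–3 mm off. All are well within 15 mm, so I'm handing in.

```bash
python3 -c "
from rig import manip
print(manip.get_time()); print(manip.sign_off())"
```

```text
38.725
the job is handed in; nothing more can be done
None
```

The job is handed in at 38.7 s: counted from the timer's end, the sauce cup, black canister, salt shaker and spice jar stand upright on the four discs, each measured within about 5 mm of centre, and the arm never went near the timer.

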